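# Hold a flat bar home in the tacking jig

## Task

Put the drilled flat bar endwise into the tacking jig: slide it flat along the bench between the two side fences and under the lip, pushing the sprung pin back until the bar's end seats square against the hard stop hidden under the lip. The pin shoves the bar out again when let go, so finish while still holding the bar pressed fully home. Leave the folded channel, the small box and the nut where they lie.

Things in the scene. Friction and masses are not known exactly. Their poses are not given: they have to be found in the camera images.
- flat_bar: rusty-brown flat steel bar, 40 mm wide (its x axis), 110 mm long (its y axis), 8 mm thick, with two small holes; 0.2 to 0.4 kg; loose, lying flat on the bench. Origin: centre of its underside. Both ends are alike, either may go in. It can be gripped from above across its 40 mm width.
- jig: low fixed steel jig, 80 mm wide, 28 mm high. Origin at bench height; x = way in for the bar, z up. Two fences 44 mm apart from x = -32 to +10 mm, flared lead-ins out to x = -46 mm (61 mm wide there, 76 mm over all). A lip covers the slot from x = -35 mm on, underside 12.5 mm above the bench, which is the slot's floor. Under it, at x = +10 mm, a hard stop with a sprung pin in its middle.
- jig_mouth (a point): point on the bench in the middle of the slot's mouth, where the straight fences begin (x = -32 mm in the jig's frame); its axes are the jig's.
- jig_home (a point): point on the bench where the flat bar's origin lies when the bar is fully home (x = -45 mm in the jig's frame); its axes are the jig's. The bar then sticks out of the fences by 68 mm.
- jig_pin (a joint): travel of the sprung pin (m): 0 when out (its 15 mm wide face is 12 mm in front of the hard stop), 0.012 when the bar has pushed it flush with the stop. It pushes back with 4 N at first, 10 N at home. Its thin round tail comes out of the jig's back by as much as it is pushed.
- channel_piece: bright folded U-shaped channel, 37 x 105 x 26 mm, open side up, loose; origin at the centre of its underside, length along its y axis. It may lie where the bar lies in other starts. Not to be moved.
- tip_box: small closed orange and grey box, 46 x 76 x 27 mm, loose, at the far left of the bench; origin at the centre of its underside. Not to be moved.
- hex_nut_3: hexagonal steel nut, 24 x 27 x 14 mm, loose, on the bench between the jig and the loose pieces; origin at the centre of its underside. Not to be moved.
Not all that is in view belongs to the job. There is more than one size of the jig; the job needs the smaller.

How it is judged:
By the outcome, as a careful person would: the job done as asked, in the order asked, and still so for the second after the job is handed in, while the arm keeps its last pose, push and grip.
It also fails if it takes over 45 s, if anything falls off the work surface, if the arm or the gripper's body presses on something with over 40 N, if the wrist force passes 120 N, or if a joint passes its speed limit or range.

## Robot

A 6-joint arm with a two-finger parallel gripper is mounted at the origin on the work surface; the furniture and walls round the work are solid. World frame = base frame: x ahead of the robot, y to its left, z up, the work surface at z = 0. Lengths are in mm, angles in degrees, forces in N, time in s.
With the tool pointing down it reaches from about 350 to 850 mm from the base axis. Payload 8.1 kg.
Tool frame: the origin (TCP) lies between the finger pads; the fingertips stand ahead of it and the grasp point (between the pads) lies 2 mm behind it (nose_length is the z of the fingertips in the tool frame, in mm); z points along the fingers, y is the direction in which the jaws open and shut (so a half turn about z gives the same grasp; the last joint's range is limited). The gripper opens to 85 mm and grips with 20 to 120 N. Pads are 22 mm wide; open, the fingers measure 114 mm over their backs; the gripper's body (76 mm by 85 mm) begins 54 mm behind the grasp point. The pads swing forward as they close: fully open they stand 13 mm farther back than shut.
Start: joints at [-79.263, 7.471, 85.268, -0, 87.261, -4.893], TCP at [161.678, -577.811, 248.292] pointing down, gripper open.
Joint ranges: [-169.43, 169.43], [-51.17, 129.36], [1.28, 143.12], [-76.62, 256.62], [0, 156.53], [-152.29, 152.29]. Speed limits (degrees/s): [136.94, 136.94, 159.86, 180, 180, 180].

## Interface

Orientations are given as [roll, pitch, yaw] about the fixed x, y, z axes, in that order (R = Rz(yaw) Ry(pitch) Rx(roll)).
In Python, from bench import * gives the robot as it stands.
- The arm moves only by the tool jog_arm, never from a script. Its argument "plan" is a list of rows, each a list of 3 entries, a list of its own where there are three numbers: the turn, a rotation vector about the tool's x, y, z in degrees, then the shift along the tool's x, y, z in m, then the gripper's target within -1 to 1 (fully open at 1, half-way at 0, shut at -1). A call has 1 to 12 rows; each row is the pose to reach, as a shift and turn from the pose commanded when the call began, along the tool's axes at that moment; what a row does not reach only later rows make up. A row lasts 1/8 s, in which the tool goes at most 62.5 mm and 10.7 degrees, less where a joint would pass 70% of its speed; a pose out of reach is approached as far as the arm can. A call with a gripper value outside its range is refused whole. The fingers move at their own pace and stop on an object; "force" is the grip in N (left out, the last holds). Time passes only in rows, so rows that repeat a pose let the fingers close. It gives the time, the measured TCP pose, the force and the opening at its end, in the units of the state.
- sense(): the state, without advancing time (a new reading comes with each control period).
- snapshot(name): name is "scene" or "side" or "wrist"; returns (picture, depth): 400x640x3 uint8, blue, green, red; 400x640 float32, mm along the optical axis (not along the pixel's ray), 0 where there is no reading.
- camera_info(name): a dict with "fov_y" (degrees; the focal length in pixels is half the picture's height over the tangent of half this angle, whatever the lens; pixels are square), "cx", "cy" (the principal point, pixels), "origin" and "orientation" of the camera in the world. Camera axes: x right, y down, z forward; pixel columns grow to the right and rows downward; lengths in mm; the calibration is good to about 2 mm. A picture is of the moment at which its call begins: read the wrist's pose just before it. camera_info takes no time and is no camera call; for the wrist camera it gives the pose at the moment of the call.
- hand_in(): hands the job in, once; it reports no verdict.
The state is a dict: "time": time; "joint_pos": joint angles; "qd": joint speeds; "joint_efforts": joint torques, N m; "tool_pos": TCP position; "tcp_rot": TCP orientation; "ft_force": force on the tool from outside, world axes, zero at the start; "wrist_torque": the same for the moment, N m; "finger_gap": finger opening in mm.
Only numpy, scipy, OpenCV 4.12 (cv2) and the standard library are available. Lean on these libraries where they do the work, as an engineer would, in place of code of your own. Each camera call takes 0.05 s, during which the arm holds its last target.

## Working session

There is one attempt and no reset: what is moved stays moved. The work goes in short steps, Python scripts to look and compute and a tool call to move; the robot and the scene stay as the last step left them, time stands still between calls to the robot, and variables do not carry over. Pictures are saved under pics/ and viewed, and the job is handed in when it is done.

Besides the shell and the picture viewer there is one more tool, called after "Call:" as name(argument=value, ...) on one line, values as JSON. jog_arm: Moves the arm, as the interface text tells. Its arguments: {"type":"object","properties":{"plan":{"type":"array","items":{"type":"array"}},"force":{"type":"number"}},"required":["plan"]}

```bash
ls; mkdir -p pics; python3 - <<'E'
from bench import *
import cv2
print(sense())
for n in ("scene","side","wrist"):
    i=camera_info(n); print(n,i)
    p,d=snapshot(n); cv2.imwrite(f"pics/{n}0.png",p)
    import numpy as np; np.save(f"pics/{n}0.npy",d)
E
```

```text
pics
{'time': 0.0, 'joint_pos': array([-7.92628294e+01,  7.51335221e+00,  8.53301263e+01, -1.76294402e-03,
        8.72624085e+01, -4.89207023e+00]), 'qd': array([-0.0877567 , -0.01990914,  0.0555458 ,  0.07910028, -0.03167544,
        0.07793227]), 'joint_efforts': array([ 1.69325140e-03, -5.69399786e+01, -5.00549161e+01, -1.52572943e-04,
        1.49375416e-02,  3.45330454e-05]), 'tool_pos': array([ 161.56924933, -577.28862887,  247.25460156]), 'tcp_rot': array([-1.79894349e+02, -7.27557078e-03,  1.56293199e+01]), 'ft_force': array([-0.79353543, -0.11735223, -0.10450775]), 'wrist_torque': array([-0.002815  , -0.00377066,  0.01074771]), 'finger_gap': 85.46921473362322}
scene {'fov_y': 53.46152921252679, 'cx': 322.2575769656048, 'cy': 201.77665079850564, 'origin': array([-221.07246321,  888.00150064,  515.77936591]), 'orientation': array([-114.97493502,    1.01748363, -143.86926524])}
side {'fov_y': 43.16346864347727, 'cx': 320.36551651605066, 'cy': 188.95577058111596, 'origin': array([-240.5712875 , 1194.64716047,  771.34726286]), 'orientation': array([-119.98187099,    0.586978  , -149.82243407])}
wrist {'fov_y': 65.25516197672107, 'cx': 321.17241729358267, 'cy': 201.4443156234031, 'origin': array([ 236.30029682, -556.91607497,  373.0922082 ]), 'orientation': array([ 1.62432015e+02,  8.77588286e-03, -7.43934113e+01])}
```

View pics/scene0.png

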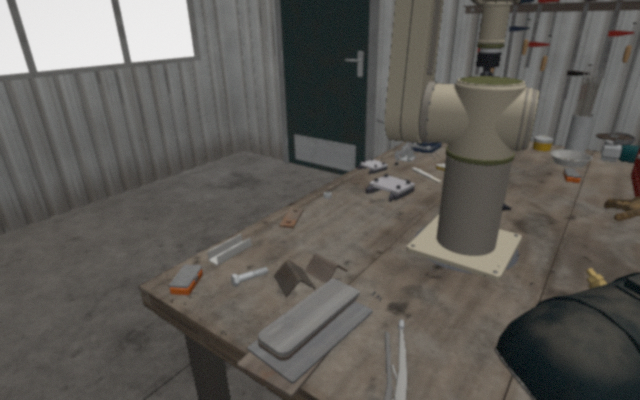

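View pics/side0.png

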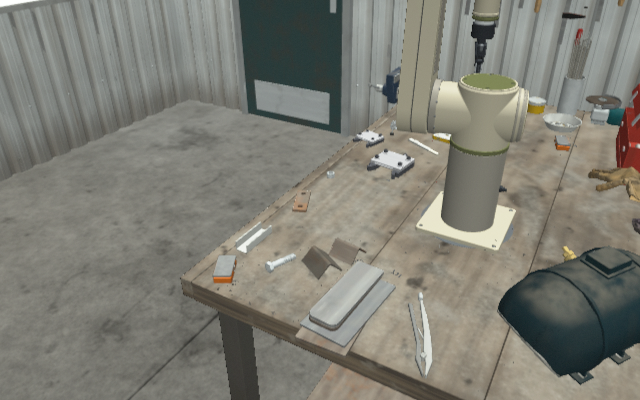

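View pics/wrist0.png

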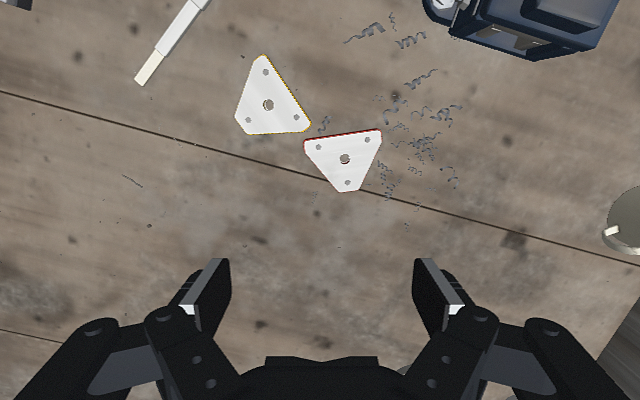

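The side view shows the bar at about (301,202), the channel at (253,238), the box at (224,267) and the nut at (331,173). There are two jigs, at (391,160) and (370,137). I'll turn these into positions.

```bash
cat > h.py <<'E'
from bench import *
import numpy as np, cv2
from scipy.spatial.transform import Rotation as R
def cam(n,info=None):
    i=info or camera_info(n); f=200/np.tan(np.radians(i['fov_y']/2))
    return f,i['cx'],i['cy'],np.array(i['origin']),R.from_euler('xyz',i['orientation'],degrees=True).as_matrix()
def onplane(c,u,v,z=0):
    f,cx,cy,o,M=c
    d=M@np.array([(u-cx)/f,(v-cy)/f,1.]); return o+d*(z-o[2])/d[2]
def cloud(c,D):
    f,cx,cy,o,M=c
    v,u=np.mgrid[:400,:640]
    P=np.stack([(u-cx)/f*D,(v-cy)/f*D,D],-1)@M.T+o
    P[D<=0]=np.nan; return P
def proj(c,p):
    f,cx,cy,o,M=c
    q=(np.asarray(p)-o)@M; return q[...,:2]/q[...,2:]*f+[cx,cy]
E
python3 - <<'E'
from h import *
for n,pts in (("side",dict(bar=(301,202),chan=(253,238),box=(224,267),nut=(331,173),jigA=(391,160),jigB=(370,137))),("scene",dict(bar=(291,217),jigA=(391,186),jigB=(374,165)))):
    c=cam(n)
    P=cloud(c,np.load(f"pics/{n}0.npy"))
    for k,p in pts.items(): print(n,k,onplane(c,*p).round(0),P[p[1],p[0]].round(0))
E
python3 -c "
import cv2
p=cv2.imread('pics/side0.png')[120:220,270:430]
cv2.imwrite('pics/side0c.png',cv2.resize(p,None,fx=5,fy=5,interpolation=cv2.INTER_CUBIC))"
```

```text
side bar [449. 136.   0.] [440. 150.  10.]
side chan [463. 351.   0.] [460. 355.   4.]
side box [452. 482.   0.] [427. 508.  28.]
side nut [460. -63.   0.] [445. -35.  17.]
side jigA [ 328. -243.    0.] [ 305. -183.   32.]
side jigB [ 471. -380.    0.] [ 448. -329.   25.]
scene bar [453. 132.   0.] [444. 142.   7.]
scene jigA [ 322. -230.    0.] [ 294. -172.   27.]
scene jigB [ 471. -380.    0.] [ 445. -331.   20.]
```

View pics/side0c.png

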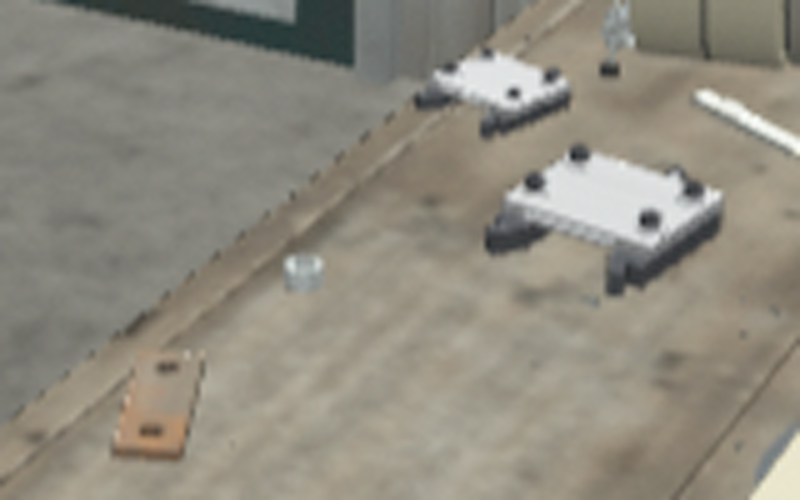

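Call:
jog_arm(plan=[[[0, 0, -74.4], [0.331, -0.122, 0], 1], [[0, 0, -74.4], [0.331, -0.122, 0], 1], [[0, 0, -74.4], [0.331, -0.122, 0], 1], [[0, 0, -74.4], [0.331, -0.122, 0], 1], [[0, 0, -74.4], [0.331, -0.122, 0], 1], [[0, 0, -74.4], [0.331, -0.122, 0], 1], [[0, 0, -74.4], [0.331, -0.122, 0], 1], [[0, 0, -74.4], [0.331, -0.122, 0], 1], [[0, 0, -74.4], [0.331, -0.122, 0], 1], [[0, 0, -74.4], [0.331, -0.122, 0], 1]])

```text
time: 1.4
tool_pos: [447.1, -371.6, 248.2]
tcp_rot: [-180.0, -0.0, 89.8]
ft_force: [0.2, -0.1, 0.5]
finger_gap: 85.5
```

```bash
python3 - <<'E'
from h import *
s=sense(); print(s['time'],s['tool_pos'],s['tcp_rot'],s['joint_pos'],abs(s['qd']).max())
import pickle
i=camera_info("wrist"); p,d=snapshot("wrist")
pickle.dump((i,p,d),open("pics/w1.pkl","wb")); cv2.imwrite("pics/w1.png",p)
E
```

```text
1.4 [ 447.05504457 -371.59642921  248.2195964 ] [-1.79993224e+02 -4.64925699e-03  8.98357767e+01] [-4.47856400e+01  4.60301613e+00  8.83460587e+01 -1.45221786e-03
  8.70590137e+01 -4.46213424e+01] 0.6454606758718625
```

View pics/w1.png

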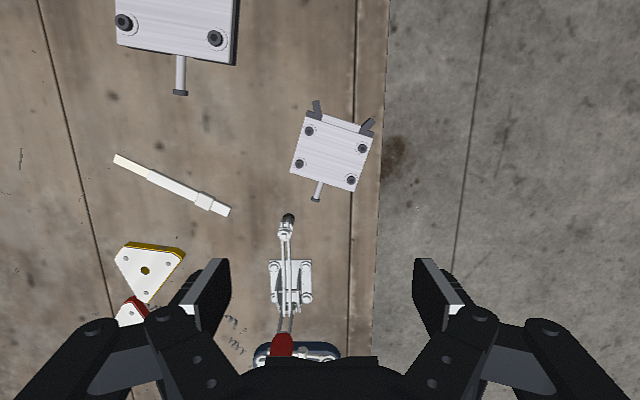

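```bash
python3 -c "
import cv2
p=cv2.imread('pics/w1.png')[90:210,270:400]
cv2.imwrite('pics/w1c.png',cv2.resize(p,None,fx=5,fy=5,interpolation=cv2.INTER_CUBIC))"
```

```text
(no output)
```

View pics/w1c.png

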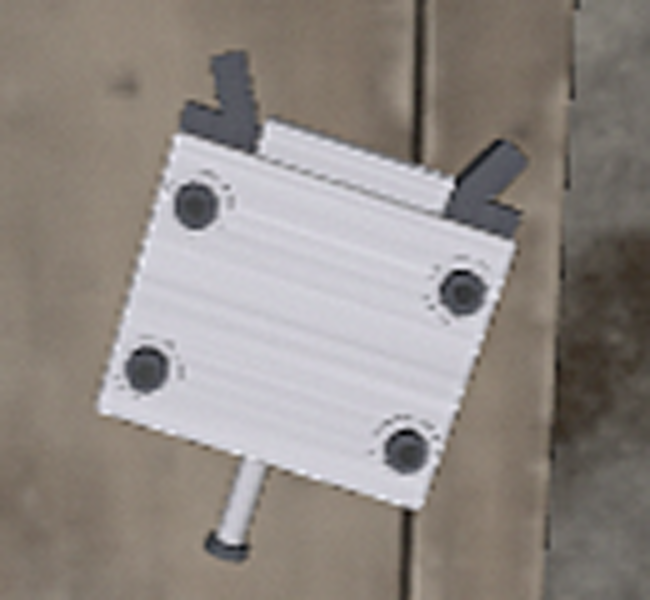

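```bash
python3 - <<'E'
from h import *
import pickle
i,p,d=pickle.load(open("pics/w1.pkl","rb")); c=cam("wrist",i)
P=cloud(c,d)
def px(x,y): return ((x+.5)/5-.5+270,(y+.5)/5-.5+90)
for n,(x,y) in dict(plate_c=(310,320),bolt=(195,205),lip=(360,160),flareL=(225,80),flareR=(495,170),flL2=(205,120),tail=(240,510),bench=(60,250),bench2=(470,450)).items():
    u,v=px(x,y); print(n,P[round(v),round(u)].round(1))
Z={}
for z in (28,):
    C=[onplane(c,*px(*q),z)[:2] for q in ((177,135),(518,240),(422,508),(100,410))]
    C=np.array(C); print(C.round(1))
    e=np.roll(C,-1,0)-C; print(np.linalg.norm(e,axis=1).round(1), np.degrees(np.arctan2(e[:,1],e[:,0])).round(1))
E
```

```text
plate_c [ 459.7 -350.5   21.5]
bolt [ 434.4 -324.5   27.9]
lip [ 470.6 -315.6   19.4]
flareL [ 440.9 -298.7   13.1]
flareR [ 501.1 -318.2   14.8]
flL2 [ 436.3 -307.3   11.4]
tail [ 443.5 -398.4    9.9]
bench [ 401.3 -337.1    0.8]
bench2 [ 5.00e+02 -3.86e+02  3.00e-01]
[[ 430.3 -309.4]
 [ 504.3 -331.7]
 [ 485.1 -392.4]
 [ 411.8 -369.2]]
[77.3 63.7 76.9 62.7] [ -16.8 -107.6  162.4   72.8]
```

```bash
cat >> h.py <<'E'
E
python3 - <<'E'
from h import *
import pickle
i,p,d=pickle.load(open("pics/w1.pkl","rb")); c=cam("wrist",i)
def px(x,y): return ((x+.5)/5-.5+270,(y+.5)/5-.5+90)
def W(q,z): return onplane(c,*px(*q),z)[:2]
def rep(n,a,b,z):
    A,B=W(a,z),W(b,z); e=B-A; m=(A+B)/2
    print(n,'mid',m.round(1),'w',np.linalg.norm(e).round(1),'dir',np.degrees(np.arctan2(e[1],e[0])).round(1))
    return m
a=rep('front',(177,135),(518,240),21); b=rep('rear',(100,410),(422,508),21)
e=b-a; print('axis',np.degrees(np.arctan2(e[1],e[0])),np.linalg.norm(e))
t=np.radians(-107.3); ax=np.array([np.cos(t),np.sin(t)])
m=rep('lip',(270,118),(455,178),18); print('origin by lip',m+35*ax)
m2=rep('flare outer',(210,57),(527,160),13); print('origin by flare',m2+46*ax)
m3=rep('flare inner',(245,50),(500,140),13); print('origin by flare',m3+46*ax)
n=np.array([-ax[1],ax[0]])
for q in (a,b,m,m2,m3): print('lateral',(q@n).round(1),'along',(q@ax).round(1))
T=W((240,510),11); print('tail lat',T@n)
E
```

```text
front mid [ 467.7 -321.1] w 78.9 dir -16.8
rear mid [ 448.5 -382.6] w 78.4 dir -17.6
axis -107.37539475116687 64.43802313172016
lip mid [ 470.8 -312.7] w 43.0 dir -17.5
origin by lip [ 460.43069848 -346.14736134]
flare outer mid [ 472.6 -304.6] w 74.2 dir -17.4
origin by flare [ 458.89838851 -348.48300215]
flare inner mid [ 473.3 -301.7] w 60.1 dir -18.8
origin by flare [ 459.62968616 -345.58448318]
lateral 542.1 along 167.5
lateral 542.0 along 231.9
lateral 542.5 along 158.6
lateral 541.8 along 150.3
lateral 541.6 along 147.3
tail lat 541.2351104566188
```

Call:
jog_arm(plan=[[[0, 0, 0], [0.06, 0, 0], 1], [[0, 0, 0], [0.12, 0, 0], 1], [[0, 0, 0], [0.18, 0, 0], 1], [[0, 0, 0], [0.24, 0, 0], 1], [[0, 0, 0], [0.3, 0, 0], 1], [[0, 0, 0], [0.36, 0, 0.01], 1], [[0, 0, 0], [0.42, 0, 0.03], 1], [[0, 0, 0], [0.48, 0, 0.05], 1], [[0, 0, 0], [0.487, 0, 0.05], 1], [[0, 0, 0], [0.487, 0, 0.05], 1]])

```text
time: 2.7
tool_pos: [447.4, 115.9, 198.5]
tcp_rot: [180.0, 0.0, 90.1]
ft_force: [0.9, 0.1, 0.2]
finger_gap: 85.5
```

```bash
python3 - <<'E'
from h import *
s=sense(); print(s['time'],s['tool_pos'],s['tcp_rot'],s['joint_pos'],abs(s['qd']).max())
import pickle
i=camera_info("wrist"); p,d=snapshot("wrist")
pickle.dump((i,p,d),open("pics/w2.pkl","wb")); cv2.imwrite("pics/w2.png",p)
E
```

```text
2.7 [447.37937884 115.91471588 198.51037428] [1.79988241e+02 2.23525065e-02 9.00655110e+01] [ 8.18313450e+00 -1.27948075e+01  1.10127259e+02 -2.39855917e-02
  8.26590641e+01  8.12068417e+00] 2.4540548761297742
```

View pics/w2.png

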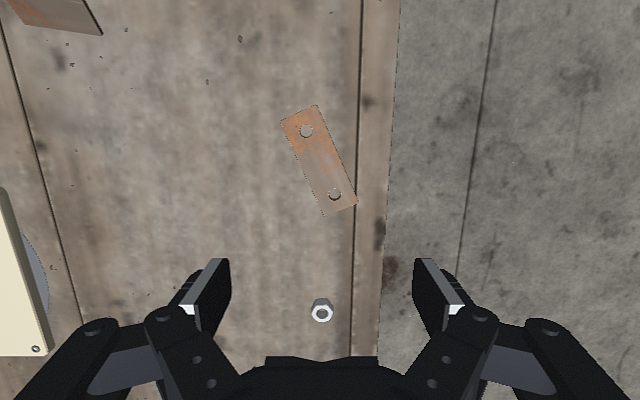

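```bash
python3 -c "
import cv2
p=cv2.imread('pics/w2.png')[95:225,265:375]
cv2.imwrite('pics/w2c.png',cv2.resize(p,None,fx=4.5,fy=4.5,interpolation=cv2.INTER_CUBIC))"
```

```text
(no output)
```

View pics/w2c.png

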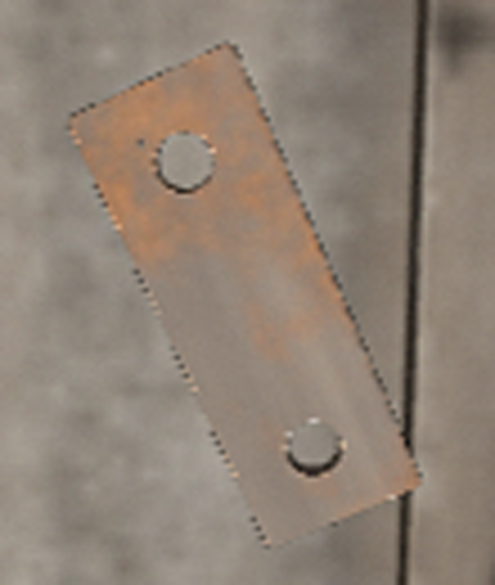

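```bash
python3 - <<'E'
from h import *
import pickle
i,p,d=pickle.load(open("pics/w2.pkl","rb")); c=cam("wrist",i)
def W(q,z): return onplane(c,(q[0]+.5)/4.5-.5+265,(q[1]+.5)/4.5-.5+95,z)[:2]
C=np.array([W(q,8) for q in ((70,118),(232,44),(420,482),(268,547))]); print(C.round(1),C.mean(0).round(1))
e=np.roll(C,-1,0)-C; print(np.linalg.norm(e,axis=1).round(1), np.degrees(np.arctan2(e[:,1],e[:,0])).round(1))
print('nut',onplane(c,322,311,14))
P=cloud(c,d); print(P[165,318],P[165,270])
print('nose',[k for k in dir(__import__("bench")) if not k.startswith('__')])
import bench
try: print(bench.nose_length)
except Exception as x: print(x)
E
```

```text
[[407.4 175.3]
 [442.8 190.7]
 [486.8  92. ]
 [451.   75.6]] [447.  133.4]
[ 38.6 108.1  39.4 108.8] [  23.6  -66.  -155.4  113.6]
nut [448.82025848 -40.7722886   14.        ]
[444.48159674 131.56402934   8.74778668] [394.08219571 129.92906281   0.52584111]
nose ['PlanningError', 'camera_info', 'hand_in', 'nose_length', 'sense', 'snapshot']
17.0
```

Call:
jog_arm(plan=[[[0, 0, -10], [0.02, -0.006, 0.06], 0.5], [[0, 0, -20], [0.043, -0.0116, 0.12], 0.5], [[0, 0, -23.8], [0.043, -0.0116, 0.138], 0.5], [[0, 0, -23.8], [0.043, -0.0116, 0.138], 0.5], [[0, 0, -23.8], [0.043, -0.0116, 0.138], 0.5]], force=80)

```text
time: 3.38
tool_pos: [437.5, 158.1, 62.1]
tcp_rot: [179.8, 0.0, 113.6]
ft_force: [-0.5, -0.2, -0.3]
finger_gap: 64.3
```

```bash
python3 - <<'E'
from h import *
s=sense(); print(s['time'],s['tool_pos'],s['tcp_rot'],s['finger_gap'],abs(s['qd']).max())
import pickle
i=camera_info("wrist"); p,d=snapshot("wrist")
pickle.dump((i,p,d),open("pics/w3.pkl","wb")); cv2.imwrite("pics/w3.png",p)
print(sense()['tool_pos'])
E
```

```text
3.375 [437.45261372 158.06358543  62.13846985] [1.79845375e+02 3.79479917e-02 1.13621283e+02] 64.34807870876035 0.7592427576549489
[437.64922572 158.28543206  62.41013765]
```

View pics/w3.png

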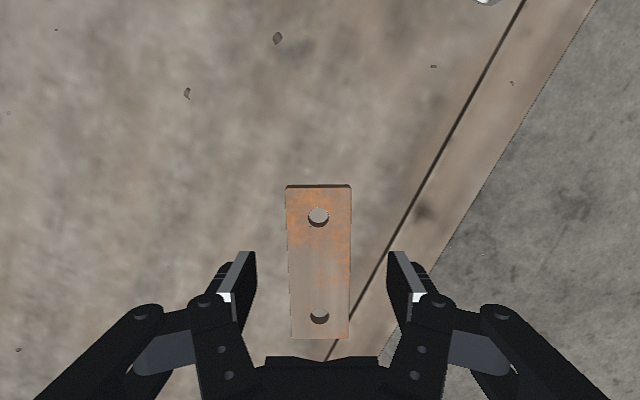

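```bash
python3 - <<'E'
from h import *
import pickle
i,p,d=pickle.load(open("pics/w3.pkl","rb")); c=cam("wrist",i)
C=np.array([onplane(c,*q,8)[:2] for q in ((286,188.5),(351,188.5),(349,338),(291.5,335))]); print(C.round(1),C.mean(0))
e=np.roll(C,-1,0)-C; print(np.linalg.norm(e,axis=1).round(1), np.degrees(np.arctan2(e[:,1],e[:,0])).round(1))
t=np.radians(113.7); ax=np.array([np.cos(t),np.sin(t)]); n=np.array([-ax[1],ax[0]])
r=C.mean(0)-np.array([437.6,158.2]); print('centre along,lat',r@ax,r@n, 'far end', ((C[0]+C[1])/2-[437.6,158.2])@ax)
# finger depth: points on left finger
P=cloud(c,d)
for q in ((247,256),(243,280),(400,256),(231,297)):
    print(q,P[q[1],q[0]].round(1))
E
```

```text
[[407.3 175.2]
 [442.8 190.7]
 [488.   91.7]
 [450.   78. ]] [447.04727317 133.91213948]
[ 38.8 108.8  40.4 106.2] [  23.6  -65.5 -160.2  113.7]
centre along,lat -26.036795794422254 1.1119368832923953 far end 27.701544435176686
(247, 256) [402.6 154.3  60.5]
(243, 280) [405.2 152.9  76.7]
(400, 256) [466.4 181.7  59.8]
(231, 297) [403.6 152.9  89.2]
```

```bash
python3 - <<'E'
from h import *
import pickle
i,p,d=pickle.load(open("pics/w3.pkl","rb")); c=cam("wrist",i)
P=cloud(c,d)
for col in (236,240,244,248,252,256): print(col,[(r,P[r,col,2].round(0)) for r in range(246,275,3)])
E
```

```text
236 [(246, np.float64(-0.0)), (249, np.float64(0.0)), (252, np.float64(0.0)), (255, np.float64(-1.0)), (258, np.float64(62.0)), (261, np.float64(65.0)), (264, np.float64(68.0)), (267, np.float64(70.0)), (270, np.float64(73.0)), (273, np.float64(76.0))]
240 [(246, np.float64(-0.0)), (249, np.float64(1.0)), (252, np.float64(56.0)), (255, np.float64(60.0)), (258, np.float64(63.0)), (261, np.float64(65.0)), (264, np.float64(67.0)), (267, np.float64(70.0)), (270, np.float64(73.0)), (273, np.float64(76.0))]
244 [(246, np.float64(-0.0)), (249, np.float64(-0.0)), (252, np.float64(57.0)), (255, np.float64(59.0)), (258, np.float64(61.0)), (261, np.float64(65.0)), (264, np.float64(68.0)), (267, np.float64(70.0)), (270, np.float64(74.0)), (273, np.float64(75.0))]
248 [(246, np.float64(-0.0)), (249, np.float64(1.0)), (252, np.float64(57.0)), (255, np.float64(59.0)), (258, np.float64(62.0)), (261, np.float64(65.0)), (264, np.float64(66.0)), (267, np.float64(67.0)), (270, np.float64(66.0)), (273, np.float64(68.0))]
252 [(246, np.float64(0.0)), (249, np.float64(-1.0)), (252, np.float64(57.0)), (255, np.float64(59.0)), (258, np.float64(59.0)), (261, np.float64(60.0)), (264, np.float64(59.0)), (267, np.float64(60.0)), (270, np.float64(60.0)), (273, np.float64(59.0))]
256 [(246, np.float64(0.0)), (249, np.float64(-1.0)), (252, np.float64(-0.0)), (255, np.float64(1.0)), (258, np.float64(0.0)), (261, np.float64(-0.0)), (264, np.float64(52.0)), (267, np.float64(51.0)), (270, np.float64(53.0)), (273, np.float64(53.0))]
```

Call:
jog_arm(plan=[[[0, 0, 0], [0.001, -0.001, 0.02], 0.5], [[0, 0, 0], [0.001, -0.001, 0.035], 0.4], [[0, 0, 0], [0.001, -0.001, 0.043], 0.2], [[0, 0, 0], [0.001, -0.001, 0.043], 0.1], [[0, 0, 0], [0.001, -0.001, 0.043], 0.1]])

```text
time: 4.05
tool_pos: [434.8, 159.5, 17.8]
tcp_rot: [180.0, 0.0, 113.8]
ft_force: [-0.0, 0.2, -0.1]
finger_gap: 47.1
```

```bash
python3 - <<'E'
from h import *
s=sense(); print(s['time'],s['tool_pos'],s['tcp_rot'],s['finger_gap'],s['ft_force'],abs(s['qd']).max())
import pickle
i=camera_info("wrist"); p,d=snapshot("wrist")
pickle.dump((i,p,d),open("pics/w4.pkl","wb")); cv2.imwrite("pics/w4.png",p)
c=cam("wrist",i);P=cloud(c,d)
F=P[240:330,200:320]; m=(F[...,2]>-5)
print(sense()['tool_pos'])
E
```

```text
4.05 [434.81608741 159.46152275  17.82120488] [1.79962211e+02 6.51178380e-03 1.13825160e+02] 47.066478546024676 [-0.02143515  0.17402971 -0.09774663] 0.1622524321561311
[434.91454194 159.51409056  17.90547486]
```

View pics/w4.png

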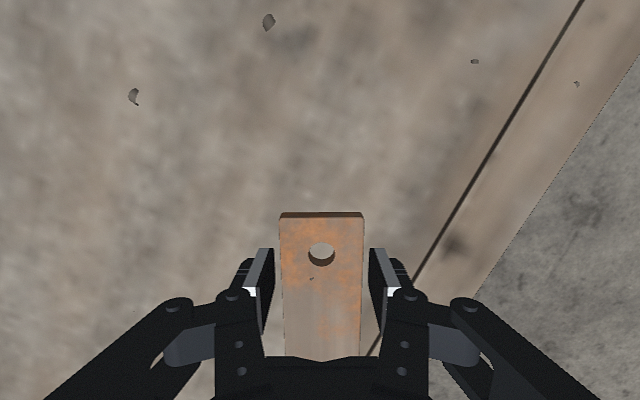

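The pads straddle the bar evenly: bar at columns 280–364, fingers at 273 and 370, with no contact force. I'll close on it.

Call:
jog_arm(plan=[[[0, 0, 0], [0, 0, 0.001], -0.1], [[0, 0, 0], [0, 0, 0.001], -0.3], [[0, 0, 0], [0, 0, 0.001], -1], [[0, 0, 0], [0, 0, 0.001], -1], [[0, 0, 0], [0, 0, 0.001], -1]], force=80)

```text
time: 4.72
tool_pos: [435.1, 159.6, 18.0]
tcp_rot: [179.9, 0.0, 113.8]
ft_force: [-6.7, -2.0, 16.9]
finger_gap: 37.0
```

Call:
jog_arm(plan=[[[0, 0, 0], [0, 0, -0.01], -1], [[0, 0, 0], [0, 0, -0.03], -1], [[0, 0, 0], [0, 0, -0.05], -1], [[0, 0, 0], [0, 0, -0.05], -1]])

```text
time: 5.22
tool_pos: [435.8, 159.8, 68.1]
tcp_rot: [179.8, 0.0, 113.8]
ft_force: [0.4, -0.1, -2.6]
finger_gap: 37.0
```

```bash
python3 - <<'E'
from h import *
s=sense(); print(s['time'],s['tool_pos'],s['tcp_rot'],s['finger_gap'],s['ft_force'],s['wrist_torque'])
import pickle
i=camera_info("wrist"); p,d=snapshot("wrist")
pickle.dump((i,p,d),open("pics/w5.pkl","wb")); cv2.imwrite("pics/w5.png",p)
E
```

```text
5.225 [435.84414947 159.75237     68.05321216] [1.79786933e+02 3.54543213e-02 1.13832648e+02] 36.981337946062794 [ 0.42511519 -0.10786362 -2.61440841] [0.11423723 0.01927237 0.0791012 ]
```

View pics/w5.png

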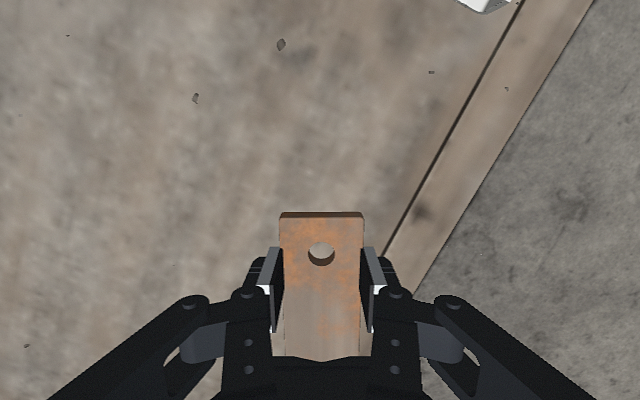

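```bash
python3 - <<'E'
from h import *
import pickle
i,p,d=pickle.load(open("pics/w5.pkl","rb")); c=cam("wrist",i)
t=np.radians(113.8); ax=np.array([np.cos(t),np.sin(t)]); ty=np.array([np.sin(t),-np.cos(t)])
o=np.array([435.8,159.75])
for q in ((281,217),(363,217),(283.5,350),(360.5,350),(321.5,255)):
    w=onplane(c,*q,58)[:2]-o; print(q,'tx',(w@ax).round(1),'ty',(w@ty).round(1))
P=cloud(c,d); print(P[240,322,2],P[300,300,2],P[300,340,2],P[345,320,2],P[225,300,2],P[225,345,2])
p=p[200:370,240:400]; cv2.imwrite("pics/w5c.png",cv2.resize(p,None,fx=3.5,fy=3.5,interpolation=cv2.INTER_CUBIC))
E
```

```text
(281, 217) tx 26.2 ty -18.4
(363, 217) tx 26.2 ty 19.6
(283.5, 350) tx -50.0 ty -20.1
(360.5, 350) tx -50.2 ty 21.3
(321.5, 255) tx 6.6 ty 0.3
57.83298828200799 58.40885772550698 58.33867010295825 57.66728793411332 58.25014210589646 58.33321784812347
```

View pics/w5c.png

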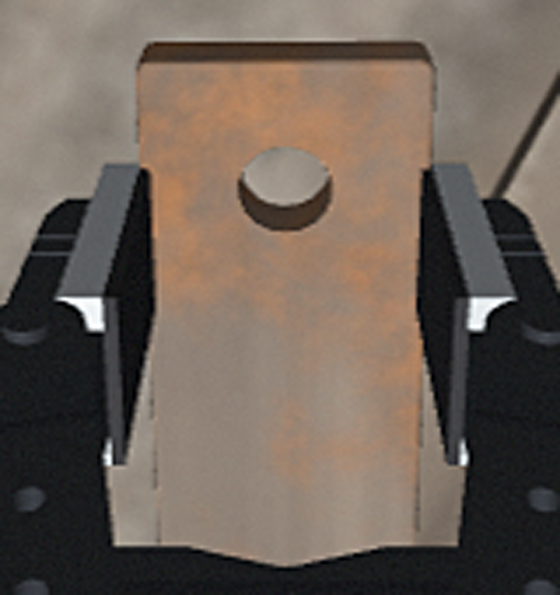

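Call:
jog_arm(plan=[[[0, 0, 2], [-0.02, -0.005, 0], -1], [[0, 0, 6], [-0.065, -0.016, 0], -1], [[0, 0, 12], [-0.115, -0.028, 0], -1], [[0, 0, 18], [-0.165, -0.04, 0], -1], [[0, 0, 24], [-0.215, -0.052, 0], -1], [[0, 0, 30], [-0.265, -0.065, 0], -1], [[0, 0, 36], [-0.315, -0.077, 0], -1], [[0, 0, 40], [-0.35, -0.0855, 0], -1], [[0, 0, 41.2], [-0.365, -0.089, 0], -1], [[0, 0, 41.2], [-0.365, -0.089, 0], -1], [[0, 0, 41.2], [-0.365, -0.089, 0], -1]])

```text
time: 6.65
tool_pos: [499.9, -209.0, 65.6]
tcp_rot: [-179.9, -0.0, 72.7]
ft_force: [-0.3, 0.0, -2.2]
finger_gap: 37.2
```

```bash
python3 - <<'E'
from h import *
s=sense(); print(s['time'],s['tool_pos'],s['tcp_rot'],s['finger_gap'],s['ft_force'],s['wrist_torque'],abs(s['qd']).max())
import pickle
i=camera_info("wrist"); p,d=snapshot("wrist")
pickle.dump((i,p,d),open("pics/w6.pkl","wb")); cv2.imwrite("pics/w6.png",p)
p,d=snapshot("side"); cv2.imwrite("pics/s6.png",cv2.resize(p[100:200,330:470],None,fx=5,fy=5,interpolation=cv2.INTER_CUBIC))
t=np.radians(-107.35); ax=np.array([np.cos(t),np.sin(t)]);n=np.array([-ax[1],ax[0]])
for k in range(3):
    w=sense()['tool_pos'][:2]; print('jigx',w@ax-194.6,'lat',w@n-542)
    snapshot("scene") if k<1 else 0
E
```

```text
6.65 [ 499.89850262 -209.0151865    65.55565422] [-1.79909588e+02 -4.38213867e-02  7.27201380e+01] 37.192828476026506 [-3.16225184e-01  5.21694969e-04 -2.22126497e+00] [0.1527586  0.00948598 0.02065704] 0.4730307321875771
jigx -144.22030397408548 lat -2.208980811940137
jigx -144.0827450464878 lat -2.0713062929551143
jigx -144.0827450464878 lat -2.0713062929551143
```

View pics/w6.png

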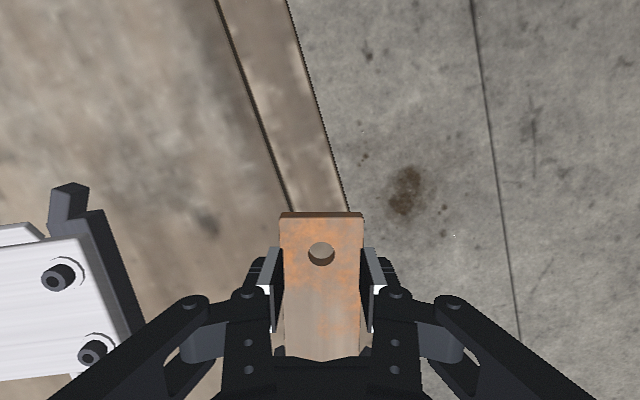

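View pics/s6.png

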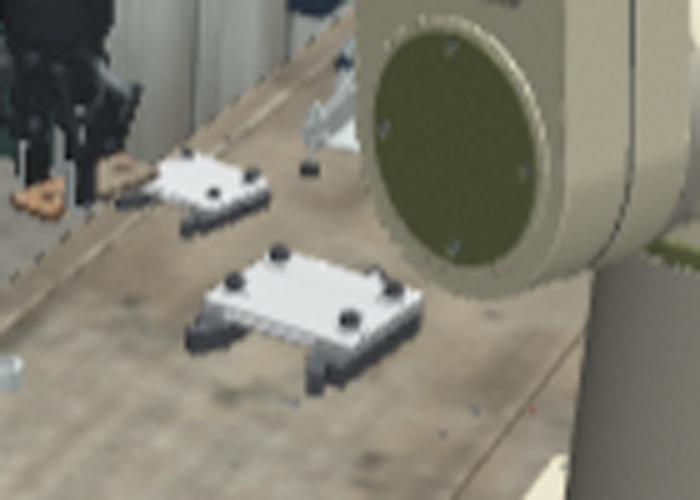

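```bash
python3 - <<'E'
from h import *
import pickle
# commanded chain
M=R.from_euler('xyz',[180,0,15.63],degrees=True); p=np.array([161.678,-577.811,248.292])
for rz,sh in ((-74.4,(331,-122,0)),(0,(487,0,50)),(-23.8,(43,-11.6,138)),(0,(1,-1,43)),(0,(0,0,1)),(0,(0,0,-50)),(41.2,(-365,-89,0))):
    p=p+M.apply(sh); M=M*R.from_euler('z',rz,degrees=True); print(p.round(1),M.as_euler('xyz',degrees=True).round(1)[2])
i,pp,d=pickle.load(open("pics/w6.pkl","rb")); c=cam("wrist",i)
print(onplane(c,130,335,10),onplane(c,50,345,25),onplane(c,90,205,15))
E
```

```text
[ 447.6 -371.1  248.3] 90.0
[447.3 115.9 198.3] 90.0
[435.7 158.9  60.3] 113.8
[434.4 159.4  17.3] 113.8
[434.4 159.4  16.3] 113.8
[434.4 159.4  66.3] 113.8
[ 500.4 -210.5   66.3] 72.6
[ 347.9440589 -244.7397933   10.       ] [ 308.64779143 -227.3071627    25.        ] [ 374.56136904 -150.22733953   15.        ]
```

Call:
jog_arm(plan=[[[0, 0, 0], [0, 0.0012, 0.02], -1], [[0, 0, 0], [0, 0.0012, 0.04], -1], [[0, 0, 0], [0, 0.0012, 0.047], -1], [[0, 0, 0], [0, 0.0012, 0.0485], -1], [[0, 0, 0], [0, 0.0012, 0.0485], -1]])

```text
time: 7.42
tool_pos: [502.0, -210.7, 18.4]
tcp_rot: [180.0, 0.0, 72.7]
ft_force: [-0.6, -0.9, -1.5]
finger_gap: 37.4
```

```bash
cat > look.py <<'E'
from h import *
import sys
k=sys.argv[1]
t=np.radians(-107.35); ax=np.array([np.cos(t),np.sin(t)]);n=np.array([-ax[1],ax[0]])
def show():
    s=sense(); w=s['tool_pos'][:2]; f=s['ft_force'][:2]
    print(s['time'],'jigx',(w@ax-194.6).round(1),'lat',(w@n-542).round(1),'z',s['tool_pos'][2].round(1),s['tcp_rot'].round(2),'gap',s['finger_gap'].round(1),'Fax',(f@ax).round(1),'Flat',(f@n).round(1),'Fz',s['ft_force'][2].round(1),s['wrist_torque'].round(2))
show()
a,_=snapshot("side"); b,_=snapshot("scene")
show()
a=cv2.resize(a[105:165,330:410],None,fx=7,fy=7,interpolation=cv2.INTER_CUBIC)
b=cv2.resize(b[140:200,335:415],None,fx=7,fy=7,interpolation=cv2.INTER_CUBIC)
cv2.imwrite(f"pics/l{k}.png",cv2.resize(np.vstack([a,b]),None,fx=.7,fy=.7,interpolation=cv2.INTER_AREA))
E
python3 look.py 7
```

```text
Traceback (most recent call last):
  File "look.py", line 8, in <module>
    show()
    ~~~~^^
  File "look.py", line 7, in show
    print(s['time'],'jigx',(w@ax-194.6).round(1),'lat',(w@n-542).round(1),'z',s['tool_pos'][2].round(1),s['tcp_rot'].round(2),'gap',s['finger_gap'].round(1),'Fax',(f@ax).round(1),'Flat',(f@n).round(1),'Fz',s['ft_force'][2].round(1),s['wrist_torque'].round(2))
                                                                                                                                    ^^^^^^^^^^^^^^^^^^^^^
AttributeError: 'float' object has no attribute 'round'
```

```bash
sed -i "s/s\['finger_gap'\].round(1)/round(s['finger_gap'],1)/" look.py; python3 look.py 7
```

```text
7.425 jigx -143.2 lat -0.0 z 18.4 [1.7995e+02 1.0000e-02 7.2660e+01] gap 37.4 Fax 1.0 Flat -0.3 Fz -1.5 [ 0.08  0.04 -0.03]
7.525 jigx -143.0 lat 0.1 z 18.4 [1.7993e+02 1.0000e-02 7.2650e+01] gap 37.2 Fax -0.2 Flat 0.2 Fz -2.2 [ 0.14 -0.02 -0.01]
```

View pics/l7.png

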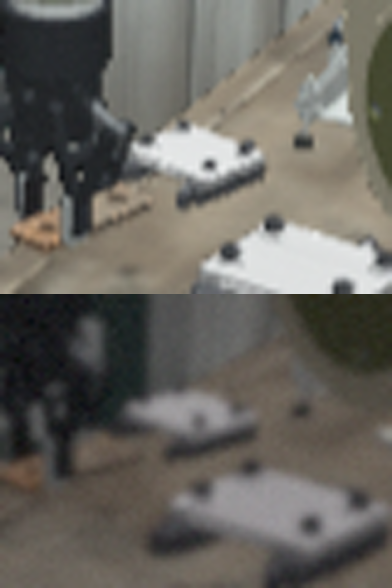

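Call:
jog_arm(plan=[[[0, 0, 0], [-0.004, 0, 0.001], -1], [[0, 0, 0], [-0.01, 0, 0.001], -1], [[0, 0, 0], [-0.016, 0, 0.001], -1], [[0, 0, 0], [-0.022, 0, 0.001], -1], [[0, 0, 0], [-0.028, 0, 0.001], -1], [[0, 0, 0], [-0.034, 0, 0.001], -1], [[0, 0, 0], [-0.038, 0, 0.001], -1], [[0, 0, 0], [-0.038, 0, 0.001], -1]])

```text
time: 8.52
tool_pos: [491.5, -247.7, 18.1]
tcp_rot: [179.8, 0.0, 72.6]
ft_force: [0.0, 3.7, 4.2]
finger_gap: 37.0
```

```bash
python3 look.py 8
```

```text
8.525 jigx -104.8 lat 1.0 z 18.1 [179.85   0.    72.62] gap 37.0 Fax -3.6 Flat -1.1 Fz 4.2 [ 0.47 -0.05 -0.04]
8.625 jigx -104.7 lat 1.0 z 18.2 [1.7984e+02 2.0000e-02 7.2630e+01] gap 37.1 Fax -2.9 Flat 0.1 Fz 5.2 [ 0.43 -0.01 -0.02]
```

View pics/l8.png

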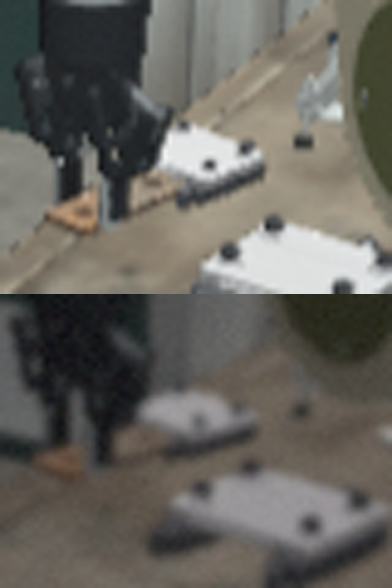

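Call:
jog_arm(plan=[[[0, 0, 0], [-0.004, 0, 0], -1], [[0, 0, 0], [-0.009, 0, 0], -1], [[0, 0, 0], [-0.014, 0, 0], -1], [[0, 0, 0], [-0.019, 0, 0], -1], [[0, 0, 0], [-0.023, 0, 0], -1], [[0, 0, 0], [-0.026, 0, 0], -1], [[0, 0, 0], [-0.026, 0, 0], -1]])

```text
time: 9.5
tool_pos: [484.3, -270.7, 18.2]
tcp_rot: [179.9, -0.2, 72.6]
ft_force: [3.8, 11.6, 7.7]
finger_gap: 36.9
```

```bash
python3 look.py 9
```

```text
9.5 jigx -80.6 lat 1.0 z 18.2 [ 1.7986e+02 -1.5000e-01  7.2640e+01] gap 36.9 Fax -12.2 Flat 0.2 Fz 7.7 [ 2.02 -0.52 -0.04]
9.6 jigx -80.7 lat 0.9 z 18.1 [ 1.7987e+02 -1.5000e-01  7.2640e+01] gap 37.3 Fax -12.4 Flat -1.2 Fz 7.6 [ 1.99 -0.49 -0.08]
```

View pics/l9.png

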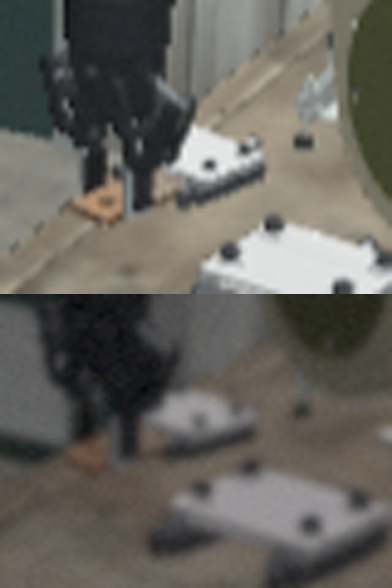

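Call:
jog_arm(plan=[[[0, 0, 0], [-0.002, 0, 0], -1], [[0, 0, 0], [-0.004, 0, 0], -1], [[0, 0, 0], [-0.006, 0, 0], -1], [[0, 0, 0], [-0.006, 0, 0], -1]])

```text
time: 10.1
tool_pos: [482.7, -275.3, 18.1]
tcp_rot: [179.9, -0.2, 72.7]
ft_force: [5.1, 17.2, 10.0]
finger_gap: 36.6
```

```bash
python3 look.py 10
```

```text
10.1 jigx -75.7 lat 0.9 z 18.1 [179.88  -0.24  72.65] gap 36.6 Fax -17.9 Flat -0.3 Fz 10.0 [ 2.93 -0.73 -0.08]
10.2 jigx -75.7 lat 0.9 z 18.2 [179.88  -0.23  72.66] gap 37.4 Fax -17.2 Flat -0.4 Fz 9.6 [ 2.84 -0.76 -0.11]
```

Call:
jog_arm(plan=[[[0, 0, 0], [-0.001, 0, 0], -1], [[0, 0, 0], [-0.002, 0, 0], -1], [[0, 0, 0], [-0.002, 0, 0], -1]])

```text
time: 10.58
tool_pos: [482.7, -275.5, 18.1]
tcp_rot: [179.9, -0.4, 72.7]
ft_force: [7.8, 24.8, 13.1]
finger_gap: 37.0
```

```bash
python3 look.py 11
```

```text
10.575 jigx -75.5 lat 0.9 z 18.1 [179.9   -0.4   72.66] gap 37.0 Fax -26.0 Flat 0.1 Fz 13.1 [ 4.25 -1.19 -0.13]
10.675 jigx -75.5 lat 0.9 z 18.1 [179.89  -0.39  72.67] gap 37.3 Fax -26.3 Flat 0.4 Fz 12.6 [ 4.28 -1.19 -0.17]
```

```bash
python3 - <<'E'
from h import *
import pickle
i=camera_info("wrist"); p,d=snapshot("wrist")
pickle.dump((i,p,d),open("pics/w12.pkl","wb")); cv2.imwrite("pics/w12.png",p)
E
```

```text
(no output)
```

View pics/w12.png

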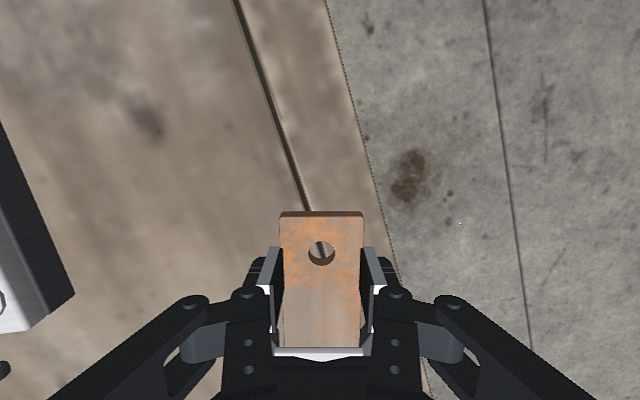

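```bash
python3 - <<'E'
from h import *
import pickle
i,p,d=pickle.load(open("pics/w12.pkl","rb"))
q=p[200:370,240:400]; cv2.imwrite("pics/w12c.png",cv2.resize(q,None,fx=3.5,fy=3.5,interpolation=cv2.INTER_CUBIC))
c=cam("wrist",i); P=cloud(c,d)
for r in range(336,362,2): print(r,P[r,310].round(1),p[r,310])
E
```

```text
336 [ 465.3 -312.8    7.6] [136 149 164]
338 [ 465.2 -313.1    8.8] [135 149 163]
340 [ 464.5 -315.3    7.5] [135 148 163]
342 [ 464.4 -315.7    8.5] [134 147 163]
344 [ 463.8 -317.5    7.9] [135 148 162]
346 [ 463.3 -318.9    7.7] [137 152 170]
348 [ 466.4 -310.5   18.9] [133 130 131]
350 [ 466.3 -310.8   19.8] [150 146 147]
352 [ 466.2 -311.4   20.5] [161 157 158]
354 [ 465.8 -312.5   20.6] [237 231 232]
356 [ 465.2 -314.2   19.9] [230 224 225]
358 [ 464.4 -316.8   18.4] [237 233 234]
360 [ 482.9 -265.5   75.7] [0 0 0]
```

View pics/w12c.png

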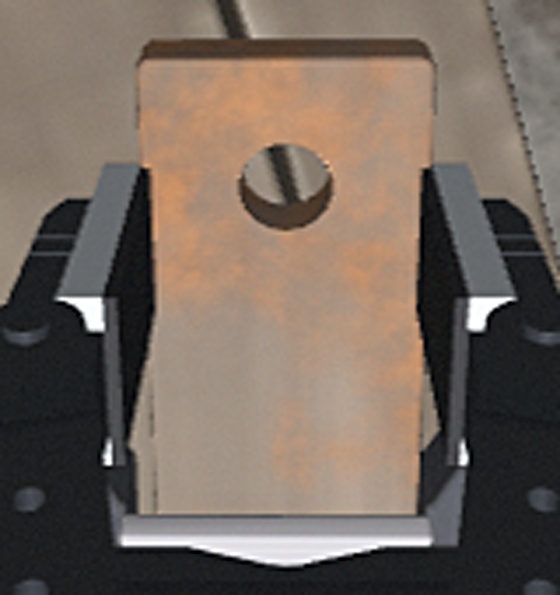

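```bash
python3 - <<'E'
from h import *
import pickle
i,p,d=pickle.load(open("pics/w12.pkl","rb"))
c=cam("wrist",i)
t=np.radians(-107.35); ax=np.array([np.cos(t),np.sin(t)])
e=onplane(c,322,217,8)[:2]@ax
for r,z in ((347,12.5),(347,17),(353,18),(353,20),(353,21)): print(r,z,(onplane(c,322,r,z)[:2]@ax-e).round(1))
print('hole spacing check: end row 212 bottom', onplane(c,322,212,0)[:2]@ax-e)
E
```

```text
347 12.5 69.8
347 17 65.7
353 18 68.5
353 20 66.6
353 21 65.7
hole spacing check: end row 212 bottom 0.32808069920631056
```

```bash
python3 - <<'E'
from h import *
a,_=snapshot("side"); i=camera_info("side"); c=cam("side")
t=np.radians(-107.35); ax=np.array([np.cos(t),np.sin(t)]);n=np.array([-ax[1],ax[0]])
O=194.0*ax+542*n
for x in (42,60,72): print(x,proj(c,np.r_[O+x*ax,11]).round(1))
b=cv2.imread("pics/side0.png")
f=lambda z: cv2.resize(z[118:158,345:400],None,fx=10,fy=10,interpolation=cv2.INTER_CUBIC)
im=np.vstack([f(b),f(a)]); cv2.imwrite("pics/t13.png",cv2.resize(im,None,fx=.75,fy=.75,interpolation=cv2.INTER_AREA))
E
```

```text
42 [376.9 134.9]
60 [380.2 133.5]
72 [382.4 132.6]
```

View pics/t13.png

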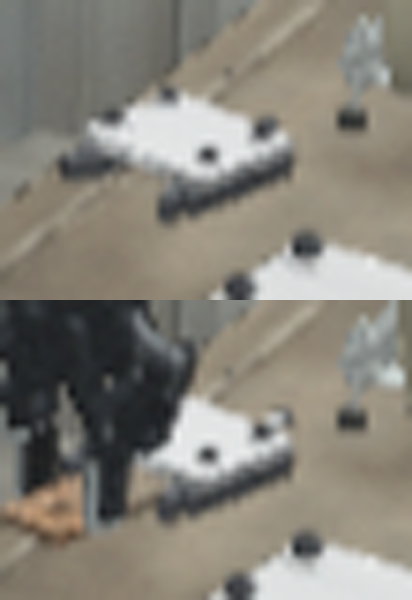

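```bash
python3 - <<'E'
from h import *
import pickle
i,p,d=pickle.load(open("pics/w1.pkl","rb")); c=cam("wrist",i)
t=np.radians(-107.35); ax=np.array([np.cos(t),np.sin(t)]);n=np.array([-ax[1],ax[0]])
x0=onplane(c,(228.5)/5-.5+270,(555.5)/5-.5+90,7)[:2]@ax-194; x1=onplane(c,228/5+269.5,545/5+89.5,11)[:2]@ax-194
print('tail tip out',x0,x1)
c=cam("side"); O=194.*ax+542*n
for x in (x1,x1+9,x1+12): print(x,proj(c,np.r_[O+x*ax,11]).round(1), proj(c,np.r_[O+x*ax,15]).round(1))
a,_=snapshot("side"); cv2.imwrite("pics/t14.png",cv2.resize(a[125:145,365:395],None,fx=20,fy=20,interpolation=cv2.INTER_NEAREST))
E
```

```text
tail tip out 66.376635017588 62.62151492152839
62.62151492152839 [380.7 133.3] [380.7 132.3]
71.62151492152839 [382.3 132.6] [382.4 131.7]
74.62151492152839 [382.8 132.4] [382.9 131.4]
```

View pics/t14.png

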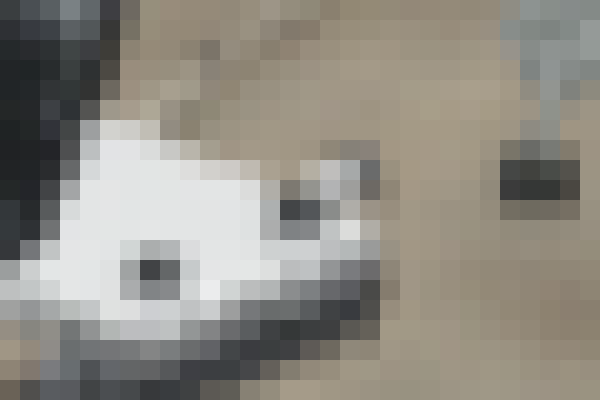

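The bar no longer moves: 2 mm more of commanded push gave 0.2 mm of travel and about 8 N more force. There is no side load, the grip hasn't changed, and the pin's tail now shows at the jig's back. I'll hand in while still holding it pressed.

```bash
python3 - <<'E'
from h import *
s=sense(); print(s['time'],s['tool_pos'],s['ft_force'],s['finger_gap'])
print(hand_in())
E
```

```text
10.825 [ 482.69039653 -275.50312119   18.11257502] [ 7.47374317 25.40537772 12.81994633] 37.031591896856995
the job is handed in; nothing more can be done
None
```

I slid the flat bar into the smaller jig until it stopped, and handed the job in at about 10.8 s. The arm was still gripping the bar (80 N) and pressing it in with about 26 N.

**How it was done:** I gripped the bar across its 40 mm width, 28 mm behind its middle. I lifted it over the nut and lined it up with the slot. Then I set it on the bench and slid it under the lip.

**What the last checks showed:**
- **At the stop:** the last 2 mm of commanded push moved the bar only 0.2 mm and added about 8 N. Side force was near zero.
- **Pin:** its tail now shows at the back of the jig, about where full travel would put it. At about 5 mm per pixel this is only a rough check.
- **Grip:** the bar lay flat and had not visibly slipped between the fingers. The fingers read 37 mm apart on a 40 mm bar throughout.
- **Other parts:** the arm kept clear of the channel, box and nut. I took no final close look at them.

**What did not quite agree:**
- **Stop position:** the bar stopped about 2 mm short of where my camera measurement put the hard stop. That is within the calibration and reading error.
- **Lip to bar end:** I measured 65.7 to 69.8 mm of bar showing, depending on the height assumed for the lip edge, where 65 mm was expected. The low end fits a bar fully home, and the high end would mean it is up to 5 mm short.
- **Downward press:** the arm was pressing the bar onto the bench with about 13 N, and the tool was tilted about 0.4°.

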